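# Tap the head support home on the stringing machine's rail

## Task

Set the racket stringing machine for the next frame: take the small mallet from its tray and use its head to nudge the head support along the rail, gently and little by little, until it rests fully home against the rubber-faced stop that is hidden somewhere inside the white hood. Do not ram or shoot it in and do not push it with the fingers or the arm; then stand the mallet upright on its head in its tray again, let go, and leave the other things where they are.

Things in the scene. Friction and masses are not known exactly. Their poses are not given: they have to be found in the camera images.
- rail: Fixed rail of the stringing machine: aluminium bed 340 x 100 x 12 mm (x, y, z) on the table; origin at the centre of its underside, x along the rail towards the hood, z up. Two steel guides run its full length at y = +-26 to +-40 mm, tops 22 mm above the table.
- hood_mouth (a point): Middle of the mouth of the white hood, on the bed, 50 mm along x from the rail's origin; axes as the rail. The hood (red stripe) covers the next 120 mm, closed behind, roof 46 mm above the table with a fixed cradle 93 mm high on it. In it, unseen, is a rubber-faced stop, set anew each time 15 to 55 mm behind the mouth; it yields about 3 N per mm and springs slowly back; press it with less than 30 N.
- support: Loose head support: dark steel block 110 x 50 x 24 mm on the bed between the guides (1 mm play each side), 0.25 to 0.5 kg; origin at the centre of its underside, x towards the hood. A cradle tower with orange tips stands at x = -23 mm: 16 mm long, 44 mm wide, up to 66 mm above the underside. It slides under a push of 1 to 4 N and stays where it is left.
- nose (a point): Middle of the support's front face, 12 mm above the bed (x = +55 mm on the support). It starts in front of the mouth, goes under the hood, and is home when it rests on the hidden stop (up to 2 mm short is good).
- strike_face (a point): Place to tap, towards +x: centre of the support's red rear face, 20 mm above the bed (x = -55 mm on the support). The face is 50 mm wide and reaches from the bed to 40 mm above it. Axes as the support.
- mallet_mid (a point): Middle of the mallet, on its handle, 65 mm above the underside of its head; z up along the handle. It stands on its steel head, 60 x 30 x 30 mm with yellow ends, long side along x; both ends (x = +-30 mm) are striking faces. The wooden handle is 16 (x) by 24 mm (y) thick, from 30 to 130 mm above the underside. 0.25 kg.
- tray: Fixed shallow blue tray 120 x 90 mm (x, y), rim 14 mm high and 4 mm thick, floor 4 mm above the table, origin at the centre of its underside. The mallet stands in it at the start and at the end.
- reel: Bystander: white and yellow string reel lying flat, 90 mm across, 32 mm high, origin at the centre of its underside. The other things to be left alone (green can 115 mm high, orange cup, screwdriver, and fixed equipment up to 165 mm high) stand farther off, more than 0.75 m from the robot or beyond 0.38 m to its sides.
There are look-alikes about, which are no part of the job. There is more than one size of the part that bears mallet_mid; the job needs the middle-sized.

How it is judged:
By the outcome, as a careful person would: the job done as asked, in the order asked, and still so for the second after the job is handed in, with the robot touching nothing.
It also fails if it takes over 67 s, if anything falls off the work surface, if the arm or the gripper's body presses on something with over 40 N, if the wrist force passes 120 N, or if a joint passes its speed limit or range.

## Robot

A 7-joint arm with a two-finger parallel gripper is mounted at the origin on the work surface. World frame = base frame: x ahead of the robot, y to its left, z up, the work surface at z = 0. Lengths are in m, angles in rad, forces in N, time in s.
With the tool pointing down it reaches from about 0.425 to 0.925 m from the base axis. Payload 6.8 kg.
Tool frame: the origin (TCP) lies at the very end of the fingers, on their centre line; the grasp point (between the pads) lies 19 mm behind it; z points along the fingers, y is the line along which they close (so a half turn about z gives the same grasp; the last joint's range is limited). The gripper opens to 85 mm and grips with 20 to 120 N. Pads are 22 mm wide; open, the fingers measure 114 mm over their backs; the gripper's body (76 mm by 85 mm) begins 54 mm behind the grasp point. The pads swing forward as they close: fully open they stand 13 mm farther back than shut.
Start: joints at [1.169, 0.477, 0.022, 1.555, -0.011, 1.109, -0.083], TCP at [0.195, -0.646, 0.231] pointing down, gripper open.
Joint ranges: [-2.96, 2.96], [-0.34, 2.1], [-1.41, 1.46], [0.24, 2.44], [-1.37, 4.51], [0.17, 1.92], [-2.96, 2.96]. Speed limits (rad/s): [2.39, 2.39, 3.14, 3.14, 3.14, 3.14, 3.14].

## Interface

Orientations are given as a unit quaternion [w, x, y, z].
In Python, from station import get_obs, read_camera, hand_in gives the robot as it stands.
- The arm moves only by the tool arm_command, never from a script. Its argument "commands" is one flat list of numbers, 7 for each row, row after row: the shift along the tool's x, y, z in m, then the turn, a rotation vector about the tool's x, y, z in degrees, then the opening, from 0 (shut) to 1 (fully open). In form: [tx, ty, tz, rx, ry, rz, fingers, tx, ty, tz, rx, ry, rz, fingers, ...]. A call has 1 to 8 rows; each row is the pose to reach, as a shift and turn from the pose commanded when the call began, along the tool's axes at that moment; what a row does not reach only later rows make up. A row lasts 1/10 s, in which the tool goes at most 50 mm and 8.59 degrees, less where a joint would pass 70% of its speed; a pose out of reach is approached as far as the arm can. A call with a gripper value outside its range is refused whole. The fingers move at their own pace and stop on an object; "force" is the grip in N (left out, the last holds). Time passes only in rows, so rows that repeat a pose let the fingers close. It gives the time, the measured TCP pose, the force, the opening and the grip force at its end, in the units of the state.
- get_obs(): the state, without advancing time (a new reading comes with each control period).
- read_camera(name): name is "scene" or "top" or "wrist"; returns a dict with "img" (384x512x3 uint8, red, green, blue), "camera_matrix" (3x3 intrinsics, pixels), "pose" (4x4, takes a point from camera to world coordinates). Camera axes: x right, y down, z forward; pixel columns grow to the right and rows downward; lengths in m; the calibration is good to about 2 mm. A picture is of the moment at which its call begins. There is no depth.
- hand_in(): hands the job in; it is judged then, once.
The state is a dict: "t": time; "q": joint angles; "joint_vel": joint speeds; "joint_torque": joint torques, N m; "eef_pos": TCP position; "tool_rot": TCP orientation; "contact_force": force on the tool from outside, world axes, zero at the start; "torque": the same for the moment, N m; "gripper_width": opening from 0.0 (shut) to 1.0 (fully open); "grasp_force": force on a finger pad.
Only numpy, scipy, OpenCV 4.12 (cv2) and the standard library are available. Lean on these libraries where they do the work, as an engineer would, in place of code of your own. Each camera call takes 0.05 s, during which the arm holds its last target. There are 200 camera calls.

## Working session

There is one attempt and no reset: what is moved stays moved. The work goes in short steps, Python scripts to look and compute and a tool call to move; the robot and the scene stay as the last step left them, time stands still between calls to the robot, and variables do not carry over. Pictures are saved under pics/ and viewed, at most 10 in all, crops included, and the job is handed in when it is done.

Besides the shell and the picture viewer there is one more tool, called after "Emit:" by a JSON object that holds its "api" and its "payload". arm_command: Moves the arm, as the interface text tells. Its arguments: {"type":"object","properties":{"commands":{"type":"array","items":{"type":"number"}},"force":{"type":"number"}},"required":["commands"]}

```bash
mkdir -p pics; cat > h.py <<'E'
import numpy as np, cv2
from station import get_obs, read_camera, hand_in
def snap(n,f):
    c=read_camera(n); cv2.imwrite('pics/'+f+'.png',c['img'][:,:,::-1]); np.savez('pics/'+f+'.npz',**c); return c
def ray(c,u,v,z):
    d=c['pose'][:3,:3]@np.linalg.solve(c['camera_matrix'],[u,v,1]); o=c['pose'][:3,3]
    return o+d*(z-o[2])/d[2]
def proj(c,p):
    P=c['pose']; q=c['camera_matrix']@(P[:3,:3].T@(np.array(p)-P[:3,3])); return q[:2]/q[2]
E
python3 - <<'E'
from h import *
a=snap('top','t0');b=snap('scene','s0')
for c in(a,b): print(c['pose'].round(3),c['camera_matrix'].round(1))
o=get_obs();print(o)
im=np.vstack([a['img'],b['img']])[:,:,::-1]
E
```

```text
[[ 0.002 -0.999  0.048  0.484]
 [-1.    -0.003 -0.012  0.015]
 [ 0.013 -0.048 -0.999  1.243]
 [ 0.     0.     0.     1.   ]] [[481.2   0.  260.9]
 [  0.  481.2 186.6]
 [  0.    0.    1. ]]
[[ 0.232  0.61  -0.757  1.359]
 [ 0.973 -0.15   0.178 -0.181]
 [-0.005 -0.778 -0.628  0.732]
 [ 0.     0.     0.     1.   ]] [[448.1   0.  256.1]
 [  0.  448.1 192.2]
 [  0.    0.    1. ]]
{'t': 0.1, 'q': array([ 1.16889426,  0.47773588,  0.02234899,  1.55632835, -0.01154229,
        1.10931967, -0.0831087 ]), 'joint_vel': array([ 0.00063965, -0.00299418,  0.00270296, -0.00445674, -0.00024484,
        0.00137063,  0.00114247]), 'joint_torque': array([ 4.90635139e-03, -5.97755992e+01,  1.61393467e+00, -2.81950861e+01,
        1.28806583e-02,  5.03726013e-03, -5.71667010e-05]), 'eef_pos': array([ 0.19531983, -0.6455689 ,  0.23042093]), 'tool_rot': array([-8.15440656e-04,  9.89230036e-01,  1.46366812e-01, -1.64435113e-04]), 'contact_force': array([0.1738837 , 0.40847953, 0.57633594]), 'torque': array([-0.02115871,  0.03540432,  0.02927577]), 'grasp_force': 0.0, 'gripper_width': 0.9999281049841561}
```

```bash
sleep 3; ls pics
```

```text
s0.npz
s0.png
t0.npz
t0.png
```

View pics/t0.png

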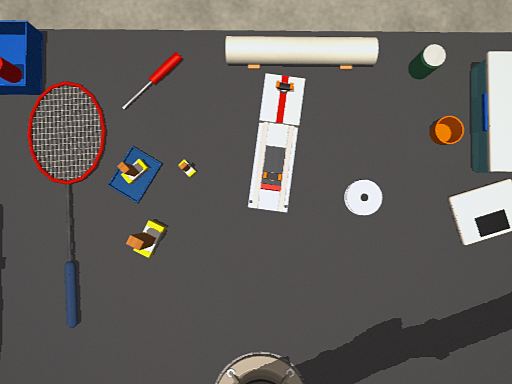

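View pics/s0.png

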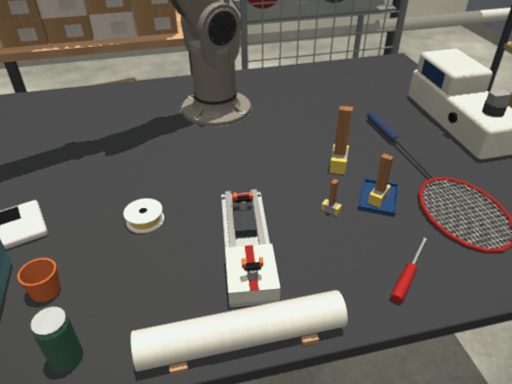

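The top view shows the tray with the middle mallet at about (135,172), a large look-alike at (148,238) and a small one at (187,168). The rail runs from (268,210) to (285,75), with the support's red face at about (271,187). The scene view agrees with this.

```bash
cat > m.py <<'E'
from h import *
def load(f): return dict(np.load('pics/'+f+'.npz'))
def mask(c,lo,hi,roi):
    hsv=cv2.cvtColor(c['img'],cv2.COLOR_RGB2HSV); m=cv2.inRange(hsv,lo,hi); k=np.zeros_like(m); x0,y0,x1,y1=roi; k[y0:y1,x0:x1]=m[y0:y1,x0:x1]; return k
def blobs(m,amin=8):
    n,l,s,ce=cv2.connectedComponentsWithStats(m); return [(s[i,4],ce[i].round(1),s[i,:4]) for i in range(1,n) if s[i,4]>=amin]
E
python3 - <<'E'
from m import *
a=load('t0')
m=mask(a,(100,90,40),(125,255,255),(100,140,170,210))
pts=cv2.findNonZero(m); box=cv2.boxPoints(cv2.minAreaRect(pts))
W=np.array([ray(a,*p,0.014) for p in box]); print('tray',W.round(4),W.mean(0).round(4),np.linalg.norm(np.diff(W,axis=0),axis=1))
for n,roi in(('mallet',(105,150,160,195)),('big',(120,215,175,260))):
  for s,ce,_ in blobs(mask(a,(24,120,120),(34,255,255),roi)): print(n,s,ce,ray(a,*ce,0.03).round(4))
# wood
for s,ce,bb in blobs(mask(a,(8,100,60),(20,255,255),(105,150,160,195))): print('wood',s,ce,bb,ray(a,*ce,0.134).round(4))
# rail: bright
m=mask(a,(0,0,125),(180,70,255),(235,68,315,220)); m|=mask(a,(0,120,90),(6,255,255),(235,68,315,220))
pts=cv2.findNonZero(cv2.morphologyEx(m,cv2.MORPH_OPEN,np.ones((3,3))))
box=cv2.boxPoints(cv2.minAreaRect(pts));print(box.round(1));W=np.array([ray(a,*p,0.012) for p in box]);print('rail',W.round(4))
for s,ce,bb in blobs(mask(a,(0,120,90),(8,255,255),(235,68,315,220)),4): print('red',s,ce,bb)
big=cv2.resize(a['img'][60:220,100:320][:,:,::-1],None,fx=3.6,fy=3.6,interpolation=cv2.INTER_CUBIC); cv2.imwrite('pics/c0.png',big)
E
```

```text
tray [[0.5468 0.3935 0.014 ]
 [0.6509 0.3317 0.014 ]
 [0.6026 0.2527 0.014 ]
 [0.4988 0.3148 0.014 ]] [0.5748 0.3232 0.014 ] [0.12107517 0.09265797 0.12093806]
mallet 53 [141.7 163.9] [0.599 0.301 0.03 ]
mallet 49 [126.3 177.6] [0.5643 0.3391 0.03  ]
big 100 [154.9 225.8] [0.4434 0.2658 0.03  ]
big 78 [142.8 252.1] [0.3778 0.2951 0.03  ]
wood 159 [127.3 168.4] [117 162  22  14] [0.5786 0.3094 0.134 ]
[[246.9 206.9]
 [264.9  72.6]
 [305.2  78. ]
 [287.3 212.3]]
rail [[ 0.4914  0.0356  0.012 ]
 [ 0.8392 -0.0096  0.012 ]
 [ 0.8257 -0.1142  0.012 ]
 [ 0.4779 -0.0676  0.012 ]]
red 48 [284.5  78.9] [281  75   8   9]
red 4 [289.8  88.2] [289  87   3   3]
red 195 [280.8 107.6] [276  92  11  31]
red 109 [270.4 186.8] [261 183  20   8]
```

View pics/c0.png

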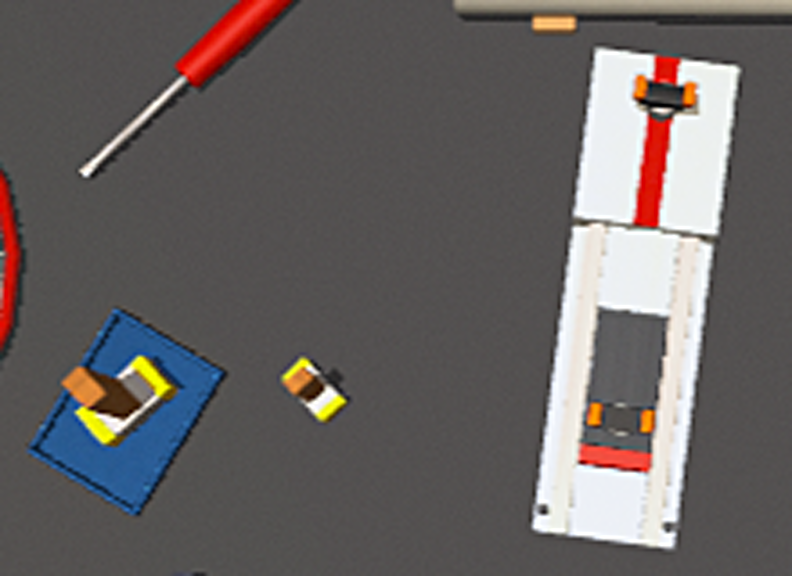

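The crop agrees with the coarse fit: mallet head yaw is about -48°, tray about -31° and rail about -7.4°, with the mallet standing upright. I'll refine the rail and handle, then move to hover.

```bash
cat >> h.py <<'E'
from scipy.spatial.transform import Rotation as R
def rel(xyz,yaw,o=None):
    "world target, yaw (deg) of tool y (tool down) -> tool-frame shift, rotvec deg"
    o=o or get_obs(); q=o['tool_rot']; A=R.from_quat([q[1],q[2],q[3],q[0]])
    y=np.deg2rad(yaw); Y=np.array([np.cos(y),np.sin(y),0]); Z=np.array([0,0,-1.]); B=R.from_matrix(np.array([np.cross(Y,Z),Y,Z]).T)
    return A.inv().apply(np.array(xyz)-o['eef_pos']).round(4), np.rad2deg((A.inv()*B).as_rotvec()).round(2)
E
python3 - <<'E'
from m import *
a=load('t0'); b=load('s0')
# bed edges, rows 130..204 (in front of hood)
m=mask(a,(0,0,125),(180,70,255),(235,128,315,204))
L=[];Rr=[]
for v in range(130,204):
    u=np.flatnonzero(m[v]); L.append(ray(a,u[0]-.5,v,.012)); Rr.append(ray(a,u[-1]+.5,v,.012))
L,Rr=np.array(L),np.array(Rr)
pl=np.polyfit(L[:,0],L[:,1],1);pr=np.polyfit(Rr[:,0],Rr[:,1],1);print('edge slopes deg',np.degrees(np.arctan([pl[0],pr[0]])),'width',(np.polyval(pl,.58)-np.polyval(pr,.58))*np.cos(np.arctan(pl[0])))
print('centreline y at x=.5,.6',[(np.polyval(pl,x)+np.polyval(pr,x))/2 for x in(.5,.6)])
# red rear
m=mask(a,(0,120,90),(8,255,255),(255,180,290,196)); p=cv2.findNonZero(m); bx=cv2.boxPoints(cv2.minAreaRect(p)); print(bx.round(1)); print('red@.052',[ray(a,*q,.052)[:2].round(4) for q in bx]); print('red@.012',[ray(a,*q,.012)[:2].round(4) for q in bx])
# scene: mallet
for roi in((360,145,402,212),):
  for s,ce,bb in blobs(mask(b,(24,120,100),(34,255,255),roi)): print('y',s,ce,ray(b,*ce,.02).round(4))
  for s,ce,bb in blobs(mask(b,(5,100,40),(20,255,255),roi)): print('w',s,ce,bb)
print('proj handle top of (.582,.320)',proj(b,(.582,.320,.134)),proj(b,(.582,.32,.034)), 'top',proj(a,(.582,.32,.134)),proj(a,(.582,.32,.034)))
print(rel((.45,-.35,.25),-60),rel((.582,.32,.24),-48))
E
```

```text
edge slopes deg [-7.50581985 -7.4355138 ] width 0.10274242308819614
centreline y at x=.5,.6 [np.float64(-0.017547421456366875), np.float64(-0.030660596338139195)]
[[260.4 188.1]
 [261.2 182.7]
 [280.5 185.5]
 [279.7 190.8]]
red@.052 [array([0.5379, 0.0017]), array([ 5.511e-01, -2.000e-04]), array([ 0.5444, -0.0481]), array([ 0.5312, -0.0462])]
red@.012 [array([0.5397, 0.0012]), array([ 0.5534, -0.0007]), array([ 0.5464, -0.0502]), array([ 0.5328, -0.0483])]
y 10 [387.8 185.4] [0.5537 0.3562 0.02  ]
y 43 [375.8 195.1] [0.5827 0.3092 0.02  ]
w 390 [383.4 172. ] [376 154  17  38]
proj handle top of (.582,.320) [387.8276657  156.69295118] [380.59879914 189.9213154 ] top [122.69655834 166.9310916 ] [133.62417143 170.47785062]
(array([ 0.3294, -0.2092, -0.0193]), array([-1.000e-01, -1.000e-02, -1.317e+01])) (array([ 0.6497, -0.8122, -0.0083]), array([-9.000e-02, -2.000e-02, -2.517e+01]))
```

Emit:
{"api": "arm_command", "payload": {"commands": [0.33,-0.21,-0.02,0,0,-13,1,0.33,-0.21,-0.02,0,0,-13,1,0.33,-0.21,-0.02,0,0,-13,1,0.33,-0.21,-0.02,0,0,-13,1,0.33,-0.21,-0.02,0,0,-13,1,0.33,-0.21,-0.02,0,0,-13,1,0.33,-0.21,-0.02,0,0,-13,1,0.33,-0.21,-0.02,0,0,-13,1]}}

```text
t: 0.9
eef_pos: [0.4521, -0.3467, 0.2513]
tool_rot: [-0.0, 0.966, 0.258, 0.0]
contact_force: [1.3, 0.0, 0.8]
gripper_width: 1.0
grasp_force: 0.0
```

```bash
python3 -c "
from h import *
print(get_obs()['eef_pos'],rel((.582,.32,.24),-48))"
```

```text
[ 0.45209153 -0.34670516  0.25128283] (array([ 0.4453, -0.5129,  0.0117]), array([ -0.03,  -0.03, -12.06]))
```

Emit:
{"api": "arm_command", "payload": {"commands": [0.445,-0.513,0.011,0,0,-12,1,0.445,-0.513,0.011,0,0,-12,1,0.445,-0.513,0.011,0,0,-12,1,0.445,-0.513,0.011,0,0,-12,1,0.445,-0.513,0.011,0,0,-12,1,0.445,-0.513,0.011,0,0,-12,1,0.445,-0.513,0.011,0,0,-12,1,0.445,-0.513,0.011,0,0,-12,1]}}

```text
t: 1.7
eef_pos: [0.5274, 0.0447, 0.2447]
tool_rot: [0.0, 0.934, 0.357, -0.0]
contact_force: [0.7, -0.4, -0.0]
gripper_width: 0.997
grasp_force: 0.0
```

```bash
python3 -c "
from h import *
print(get_obs()['eef_pos'],rel((.582,.32,.24),-48))"
```

```text
[0.52739831 0.04473603 0.24468149] (array([ 0.2242, -0.1688,  0.0046]), array([ 0.01,  0.02, -0.19]))
```

Emit:
{"api": "arm_command", "payload": {"commands": [0.224,-0.169,0.005,0,0,0,1,0.224,-0.169,0.005,0,0,0,1,0.224,-0.169,0.005,0,0,0,1,0.224,-0.169,0.005,0,0,0,1,0.224,-0.169,0.005,0,0,0,1,0.224,-0.169,0.005,0,0,0,1,0.224,-0.169,0.005,0,0,0,1,0.224,-0.169,0.005,0,0,0,1]}}

```text
t: 2.5
eef_pos: [0.5813, 0.3184, 0.2389]
tool_rot: [0.0, 0.934, 0.358, -0.001]
contact_force: [0.5, -0.4, 0.2]
gripper_width: 1.001
grasp_force: 0.0
```

```bash
python3 - <<'E'
from m import *
o=get_obs();print(o['eef_pos'],o['tool_rot'])
c=snap('wrist','w1');print(c['pose'].round(3),c['camera_matrix'][0])
print('pred top',proj(c,(.582,.32,.134)),'head',proj(c,(.582,.32,.034)))
for s,ce,bb in blobs(mask(c,(24,120,80),(34,255,255),(0,0,512,384)),60): print('yel',s,ce,ray(c,*ce,.03).round(4))
for s,ce,bb in blobs(mask(c,(5,100,40),(20,255,255),(0,0,512,384)),60): print('w',s,ce,bb)
E
```

```text
[0.58129949 0.31837678 0.23892603] [ 2.20438908e-04  9.33874542e-01  3.57599883e-01 -7.84441554e-04]
[[ 0.668 -0.707 -0.23   0.64 ]
 [-0.744 -0.636 -0.207  0.371]
 [-0.     0.309 -0.951  0.382]
 [ 0.     0.     0.     1.   ]] [324.51790561   0.         256.56580226]
pred top [255.55575425 191.87365852] head [255.8317131  164.66823166]
yel 243 [278. 167.] [0.5958 0.2993 0.03  ]
yel 208 [232.  167.6] [0.5612 0.3369 0.03  ]
yel 88 [341.3 216. ] [0.6025 0.2046 0.03  ]
yel 366 [213.2 281.5] [0.435  0.2596 0.03  ]
w 952 [254.3 184.3] [245 157  20  53]
w 661 [348.4 242.9] [334 226  33  38]
w 3022 [175.3 327.2] [147 279  54 101]
```

View pics/w1.png

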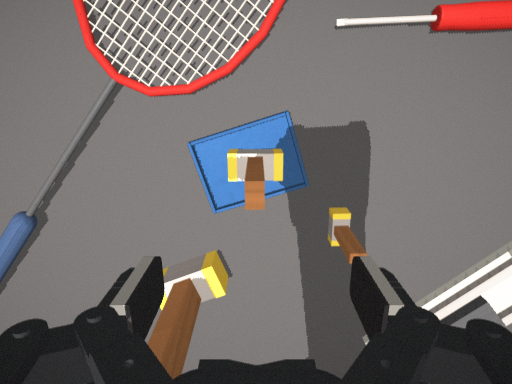

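The wrist view shows the middle mallet centred at about (255,167), with its head level in the picture, so the yaw is right. The large look-alike at (190,285) and the small one at (342,228) are clear of the fingers. I'll descend and grasp.

Emit:
{"api": "arm_command", "payload": {"commands": [0,0,0.05,0,0,0,1,0,0,0.1,0,0,0,1,0,0,0.14,0,0,0,1,0,0,0.163,0,0,0,1,0,0,0.163,0,0,0,1,0,0,0.163,0,0,0,0.1,0,0,0.163,0,0,0,0.1,0,0,0.163,0,0,0,0.1], "force": 60}}

```text
t: 3.35
eef_pos: [0.583, 0.3186, 0.079]
tool_rot: [-0.0, 0.934, 0.357, 0.002]
contact_force: [-0.5, -0.8, 0.5]
gripper_width: 0.515
grasp_force: 0.0
```

Emit:
{"api": "arm_command", "payload": {"commands": [0,0,0,0,0,0,0,0,0,0,0,0,0,0,0,0,0,0,0,0,0,0,0,0,0,0,0,0,0,0,0,0,0,0,0,0,0,0,0,0,0,0], "force": 60}}

```text
t: 3.95
eef_pos: [0.582, 0.3187, 0.0775]
tool_rot: [-0.0, 0.934, 0.357, 0.0]
contact_force: [-1.9, 0.2, 5.4]
gripper_width: 0.182
grasp_force: 60.7
```

Emit:
{"api": "arm_command", "payload": {"commands": [0,0,-0.02,0,0,0,0,0,0,-0.05,0,0,0,0,0,0,-0.09,0,0,0,0,0,0,-0.12,0,0,0,0,0,0,-0.12,0,0,0,0], "force": 80}}

```text
t: 4.45
eef_pos: [0.5838, 0.3197, 0.2013]
tool_rot: [-0.001, 0.934, 0.357, 0.004]
contact_force: [0.7, -0.2, -2.7]
gripper_width: 0.175
grasp_force: 78.5
```

```bash
python3 -c "
from h import *
print(get_obs(),rel((.475,-.0145,.19),-7.5))"
```

```text
{'t': 4.45, 'q': array([-0.24932341,  0.5319162 , -0.49291182,  1.58824045,  0.27617288,
        1.08368642, -1.65393962]), 'joint_vel': array([-0.0033727 ,  0.04923207,  0.01693616,  0.06596761,  0.01644821,
       -0.04687972, -0.01388108]), 'joint_torque': array([  0.78168584, -60.52081347,  -6.03762388, -26.79069042,
        -0.12215592,   0.74812073,   0.12619999]), 'eef_pos': array([0.58375614, 0.3197434 , 0.20128131]), 'tool_rot': array([-6.67239671e-04,  9.34151844e-01,  3.56856753e-01,  3.62566004e-03]), 'contact_force': array([ 0.6704461 , -0.24341225, -2.72915718]), 'torque': array([ 0.06633778, -0.07433952, -0.00470879]), 'grasp_force': 78.5483980178833, 'gripper_width': 0.17515820184256808} (array([-0.304 ,  0.1766,  0.0093]), array([  0.22,  -0.37, -40.68]))
```

Emit:
{"api": "arm_command", "payload": {"commands": [-0.03,0.018,0.001,0,0,-5,0,-0.07,0.04,0.002,0,0,-11,0,-0.11,0.064,0.003,0,0,-17,0,-0.15,0.088,0.005,0,0,-23,0,-0.19,0.11,0.006,0,0,-29,0,-0.23,0.134,0.007,0,0,-34,0,-0.27,0.158,0.008,0,0,-38,0,-0.304,0.177,0.009,0,0,-40.6,0]}}

```text
t: 5.25
eef_pos: [0.4711, -0.0194, 0.1862]
tool_rot: [-0.001, 0.752, 0.659, -0.001]
contact_force: [0.6, -0.4, -2.1]
gripper_width: 0.18
grasp_force: 78.4
```

Emit:
{"api": "arm_command", "payload": {"commands": [0,0,0,0,0,0,0,0,0,0,0,0,0,0,0,0,0,0,0,0,0]}}

```text
t: 5.55
eef_pos: [0.4732, -0.0154, 0.1873]
tool_rot: [-0.0, 0.752, 0.659, 0.0]
contact_force: [-0.5, 0.1, -2.6]
gripper_width: 0.175
grasp_force: 78.4
```

```bash
python3 - <<'E'
from m import *
o=get_obs();print(o['eef_pos'],o['contact_force'],rel((.475,-.0145,.091),-7.5))
a=snap('top','t1');b=snap('scene','s1');c=snap('wrist','w2')
x=np.hstack([a['img'][100:260,200:340],b['img'][130:290,170:310]])
cv2.imwrite('pics/c1.png',cv2.resize(np.hstack([cv2.resize(x,None,fx=1.5,fy=1.5,interpolation=cv2.INTER_CUBIC),cv2.resize(c['img'],(320,240))]),(740,240))[:,:,::-1])
E
```

```text
[ 0.47320876 -0.01542449  0.18731487] [-0.53044369  0.07145086 -2.58323066] (array([0.0011, 0.0017, 0.0963]), array([-0.04, -0.04, -0.01]))
```

View pics/c1.png

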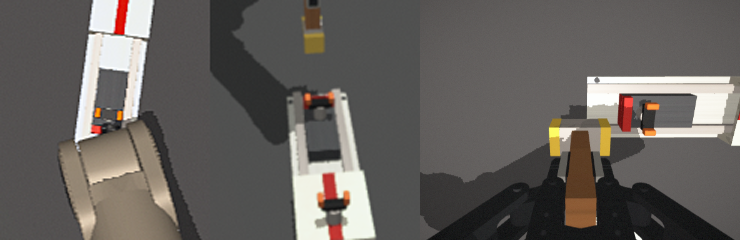

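The crops show the mallet upright in the grip. Its head is level and in line with the rail, behind the red face. I'll lower it between the guides.

Emit:
{"api": "arm_command", "payload": {"commands": [0.001,0,0.03,0,0,0,0,0.001,0,0.06,0,0,0,0,0.001,0,0.08,0,0,0,0,0.001,0,0.09,0,0,0,0,0.001,0,0.096,0,0,0,0,0.001,0,0.096,0,0,0,0,0.001,0,0.096,0,0,0,0]}}

```text
t: 6.4
eef_pos: [0.4742, -0.0152, 0.0926]
tool_rot: [0.0, 0.752, 0.659, 0.001]
contact_force: [0.6, -0.3, -1.5]
gripper_width: 0.176
grasp_force: 78.4
```

```bash
cat > chk.py <<'E'
from m import *
import sys
f=sys.argv[1]; o=get_obs();print(o['eef_pos'].round(4),o['contact_force'].round(1),rel((.475,-.0145,.091),-7.5)[1])
u=np.array([.9915,-.1302]);n=np.array([.1302,.9915]); O=np.array([.534,-.022])
d=o['eef_pos'][:2]-O; print('TCP along/lat mm',(d@u*1e3).round(1),(d@n*1e3).round(1))
b=snap('scene',f); 
E
python3 chk.py s2; python3 - <<'E'
from m import *
b=load('s2')
c=snap('wrist','w3')
cv2.imwrite('pics/c2.png',np.hstack([cv2.resize(b['img'][130:250,190:310],(384,384),interpolation=cv2.INTER_CUBIC),cv2.resize(c['img'][60:300,130:512-122],(416,384))])[:,:,::-1])
E
```

```text
[ 0.4742 -0.0152  0.0926] [ 0.6 -0.3 -1.5] [ 0.08 -0.01 -0.05]
TCP along/lat mm -60.2 -1.0
```

View pics/c2.png

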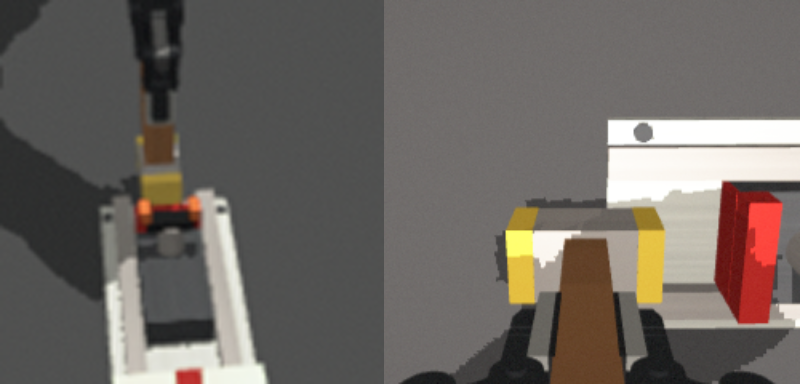

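The crop shows the head level and in line with the rail, about 30 mm behind the red face. It sits about 4 mm off to the tool's -x side: its top centre is at row 266, against 257 for the plate. I'll correct that and approach.

Emit:
{"api": "arm_command", "payload": {"commands": [0.004,0.003,0.001,0,0,0,0,0.004,0.007,0.001,0,0,0,0,0.004,0.011,0.001,0,0,0,0,0.004,0.015,0.001,0,0,0,0,0.004,0.018,0.001,0,0,0,0,0.004,0.021,0.001,0,0,0,0,0.004,0.023,0.001,0,0,0,0,0.004,0.024,0.001,0,0,0,0]}}

```text
t: 7.3
eef_pos: [0.498, -0.0146, 0.0908]
tool_rot: [0.0, 0.752, 0.659, 0.0]
contact_force: [-0.6, 0.2, -2.6]
gripper_width: 0.178
grasp_force: 78.4
```

Emit:
{"api": "arm_command", "payload": {"commands": [0,0.001,0,0,0,0,0,0,0.002,0,0,0,0,0,0,0.003,0,0,0,0,0,0,0.004,0,0,0,0,0,0,0.005,0,0,0,0,0,0,0.006,0,0,0,0,0,0,0.007,0,0,0,0,0,0,0.008,0,0,0,0,0]}}

```text
t: 8.1
eef_pos: [0.5053, -0.0156, 0.0908]
tool_rot: [-0.0, 0.752, 0.659, -0.0]
contact_force: [-2.3, 0.1, -0.9]
gripper_width: 0.18
grasp_force: 78.5
```

Emit:
{"api": "arm_command", "payload": {"commands": [0,0.001,0,0,0,0,0,0,0.002,0,0,0,0,0,0,0.003,0,0,0,0,0,0,0.004,0,0,0,0,0,0,0.005,0,0,0,0,0,0,0.006,0,0,0,0,0,0,0.007,0,0,0,0,0,0,0.008,0,0,0,0,0]}}

```text
t: 8.9
eef_pos: [0.5137, -0.0168, 0.0907]
tool_rot: [-0.0, 0.752, 0.659, -0.0]
contact_force: [-2.3, 0.1, -3.5]
gripper_width: 0.179
grasp_force: 78.3
```

```bash
python3 chk.py s3; python3 - <<'E'
from m import *
c=snap('wrist','w4')
cv2.imwrite('pics/c3.png',c['img'][60:300,130:390][:,:,::-1])
E
```

```text
[ 0.5137 -0.0168  0.0907] [-2.3  0.1 -3.5] [-0.01  0.   -0.08]
TCP along/lat mm -20.8 2.5
```

View pics/c3.png

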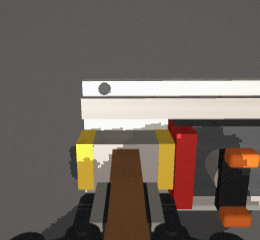

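The crop shows the yellow end flat on the red face and centred on it (both at row 166), pushing at about 2.3 N. I'll continue with small nudges.

Emit:
{"api": "arm_command", "payload": {"commands": [0,0.0015,0,0,0,0,0,0,0.003,0,0,0,0,0,0,0.0045,0,0,0,0,0,0,0.006,0,0,0,0,0,0,0.0075,0,0,0,0,0,0,0.009,0,0,0,0,0,0,0.0105,0,0,0,0,0,0,0.012,0,0,0,0,0]}}

```text
t: 9.8
eef_pos: [0.5249, -0.0182, 0.0909]
tool_rot: [-0.0, 0.752, 0.659, -0.001]
contact_force: [-3.8, 0.6, -1.0]
gripper_width: 0.181
grasp_force: 78.6
```

Emit:
{"api": "arm_command", "payload": {"commands": [0,0.0015,0,0,0,0,0,0,0.003,0,0,0,0,0,0,0.0045,0,0,0,0,0,0,0.006,0,0,0,0,0,0,0.0075,0,0,0,0,0,0,0.009,0,0,0,0,0,0,0.0105,0,0,0,0,0,0,0.012,0,0,0,0,0]}}

```text
t: 10.6
eef_pos: [0.5376, -0.0199, 0.0908]
tool_rot: [0.0, 0.752, 0.659, 0.0]
contact_force: [-3.7, 0.5, -0.7]
gripper_width: 0.179
grasp_force: 78.5
```

Emit:
{"api": "arm_command", "payload": {"commands": [0,0.0015,0,0,0,0,0,0,0.003,0,0,0,0,0,0,0.0045,0,0,0,0,0,0,0.006,0,0,0,0,0,0,0.0075,0,0,0,0,0,0,0.009,0,0,0,0,0,0,0.0105,0,0,0,0,0,0,0.012,0,0,0,0,0]}}

```text
t: 11.4
eef_pos: [0.5494, -0.0215, 0.0908]
tool_rot: [-0.0, 0.752, 0.659, -0.0]
contact_force: [-5.7, 0.1, -0.7]
gripper_width: 0.179
grasp_force: 78.6
```

Emit:
{"api": "arm_command", "payload": {"commands": [0,0.0015,0,0,0,0,0,0,0.003,0,0,0,0,0,0,0.0045,0,0,0,0,0,0,0.006,0,0,0,0,0,0,0.0075,0,0,0,0,0,0,0.009,0,0,0,0,0,0,0.0105,0,0,0,0,0,0,0.012,0,0,0,0,0]}}

```text
t: 12.2
eef_pos: [0.5613, -0.023, 0.0908]
tool_rot: [-0.0, 0.752, 0.659, -0.0]
contact_force: [-4.8, 0.7, 0.7]
gripper_width: 0.177
grasp_force: 78.6
```

```bash
python3 chk.py s4
```

```text
[ 0.5613 -0.023   0.0908] [-4.8  0.7  0.7] [-0.01  0.   -0.07]
TCP along/lat mm 27.2 2.5
```

Emit:
{"api": "arm_command", "payload": {"commands": [0,0.0012,0,0,0,0,0,0,0.0025,0,0,0,0,0,0,0.0037,0,0,0,0,0,0,0.005,0,0,0,0,0,0,0.0062,0,0,0,0,0,0,0.0075,0,0,0,0,0,0,0.0087,0,0,0,0,0,0,0.01,0,0,0,0,0]}}

```text
t: 13.05
eef_pos: [0.5711, -0.0244, 0.0908]
tool_rot: [-0.0, 0.752, 0.659, -0.0]
contact_force: [-4.9, 0.9, 1.3]
gripper_width: 0.177
grasp_force: 78.7
```

Emit:
{"api": "arm_command", "payload": {"commands": [0,0.0007,0,0,0,0,0,0,0.0014,0,0,0,0,0,0,0.0021,0,0,0,0,0,0,0.0028,0,0,0,0,0,0,0.0035,0,0,0,0,0,0,0.004,0,0,0,0,0,0,0.0045,0,0,0,0,0,0,0.005,0,0,0,0,0]}}

```text
t: 13.85
eef_pos: [0.576, -0.025, 0.0908]
tool_rot: [-0.0, 0.752, 0.659, -0.0]
contact_force: [-4.5, 0.9, 0.4]
gripper_width: 0.175
grasp_force: 78.8
```

```bash
python3 chk.py s5
```

```text
[ 0.576  -0.025   0.0908] [-4.5  0.9  0.4] [-0.02  0.   -0.07]
TCP along/lat mm 42.0 2.5
```

Emit:
{"api": "arm_command", "payload": {"commands": [0,0.0007,0,0,0,0,0,0,0.0014,0,0,0,0,0,0,0.0021,0,0,0,0,0,0,0.0028,0,0,0,0,0,0,0.0035,0,0,0,0,0,0,0.004,0,0,0,0,0]}}

```text
t: 14.5
eef_pos: [0.5801, -0.0255, 0.0909]
tool_rot: [0.0, 0.752, 0.659, -0.0]
contact_force: [-3.8, 0.5, 1.0]
gripper_width: 0.175
grasp_force: 78.7
```

Emit:
{"api": "arm_command", "payload": {"commands": [0,0.0007,0,0,0,0,0,0,0.0014,0,0,0,0,0,0,0.0021,0,0,0,0,0,0,0.0028,0,0,0,0,0,0,0.0035,0,0,0,0,0,0,0.004,0,0,0,0,0]}}

```text
t: 15.1
eef_pos: [0.584, -0.0261, 0.0908]
tool_rot: [-0.0, 0.752, 0.659, -0.0]
contact_force: [-5.5, 0.3, 0.8]
gripper_width: 0.178
grasp_force: 78.8
```

Emit:
{"api": "arm_command", "payload": {"commands": [0,0.0007,0,0,0,0,0,0,0.0014,0,0,0,0,0,0,0.0021,0,0,0,0,0,0,0.0028,0,0,0,0,0,0,0.0035,0,0,0,0,0,0,0.004,0,0,0,0,0]}}

```text
t: 15.7
eef_pos: [0.588, -0.0266, 0.0908]
tool_rot: [-0.0, 0.752, 0.659, -0.0]
contact_force: [-5.0, 0.7, 1.2]
gripper_width: 0.178
grasp_force: 78.8
```

Emit:
{"api": "arm_command", "payload": {"commands": [0,0.0007,0,0,0,0,0,0,0.0014,0,0,0,0,0,0,0.0021,0,0,0,0,0,0,0.0028,0,0,0,0,0,0,0.0035,0,0,0,0,0,0,0.004,0,0,0,0,0]}}

```text
t: 16.3
eef_pos: [0.5919, -0.0271, 0.0909]
tool_rot: [-0.0, 0.752, 0.659, -0.0]
contact_force: [-4.9, -0.3, 0.8]
gripper_width: 0.177
grasp_force: 78.8
```

Emit:
{"api": "arm_command", "payload": {"commands": [0,0.0007,0,0,0,0,0,0,0.0014,0,0,0,0,0,0,0.0021,0,0,0,0,0,0,0.0028,0,0,0,0,0,0,0.0035,0,0,0,0,0,0,0.004,0,0,0,0,0]}}

```text
t: 16.9
eef_pos: [0.5959, -0.0277, 0.0908]
tool_rot: [-0.0, 0.752, 0.659, -0.0]
contact_force: [-5.1, 0.6, 2.1]
gripper_width: 0.179
grasp_force: 78.8
```

Emit:
{"api": "arm_command", "payload": {"commands": [0,0.0007,0,0,0,0,0,0,0.0014,0,0,0,0,0,0,0.0021,0,0,0,0,0,0,0.0028,0,0,0,0,0,0,0.0035,0,0,0,0,0,0,0.004,0,0,0,0,0]}}

```text
t: 17.5
eef_pos: [0.5998, -0.0281, 0.0908]
tool_rot: [-0.0, 0.752, 0.659, -0.0]
contact_force: [-5.4, 0.2, 1.0]
gripper_width: 0.18
grasp_force: 78.8
```

Emit:
{"api": "arm_command", "payload": {"commands": [0,0.0007,0,0,0,0,0,0,0.0014,0,0,0,0,0,0,0.0021,0,0,0,0,0,0,0.0028,0,0,0,0,0,0,0.0035,0,0,0,0,0,0,0.004,0,0,0,0,0]}}

```text
t: 18.1
eef_pos: [0.6038, -0.0287, 0.0908]
tool_rot: [-0.0, 0.752, 0.659, -0.0]
contact_force: [-5.7, 0.9, 1.8]
gripper_width: 0.175
grasp_force: 78.8
```

Emit:
{"api": "arm_command", "payload": {"commands": [0,0.0007,0,0,0,0,0,0,0.0014,0,0,0,0,0,0,0.0021,0,0,0,0,0,0,0.0028,0,0,0,0,0,0,0.0035,0,0,0,0,0,0,0.004,0,0,0,0,0]}}

```text
t: 18.7
eef_pos: [0.6077, -0.0292, 0.0909]
tool_rot: [-0.0, 0.752, 0.659, -0.0]
contact_force: [-5.8, -0.1, 0.8]
gripper_width: 0.176
grasp_force: 78.8
```

Emit:
{"api": "arm_command", "payload": {"commands": [0,0.0007,0,0,0,0,0,0,0.0014,0,0,0,0,0,0,0.0021,0,0,0,0,0,0,0.0028,0,0,0,0,0,0,0.0035,0,0,0,0,0,0,0.004,0,0,0,0,0]}}

```text
t: 19.3
eef_pos: [0.6116, -0.0297, 0.0909]
tool_rot: [-0.0, 0.752, 0.659, -0.0]
contact_force: [-6.8, 0.8, 2.8]
gripper_width: 0.18
grasp_force: 79.0
```

Emit:
{"api": "arm_command", "payload": {"commands": [0,0.0005,0,0,0,0,0,0,0.001,0,0,0,0,0,0,0.0015,0,0,0,0,0,0,0.002,0,0,0,0,0]}}

```text
t: 19.7
eef_pos: [0.6123, -0.0298, 0.0907]
tool_rot: [-0.001, 0.752, 0.659, -0.001]
contact_force: [-10.2, 0.3, 5.5]
gripper_width: 0.179
grasp_force: 79.1
```

Emit:
{"api": "arm_command", "payload": {"commands": [0,0.0005,0,0,0,0,0,0,0.001,0,0,0,0,0,0,0.001,0,0,0,0,0,0,0.001,0,0,0,0,0]}}

```text
t: 20.1
eef_pos: [0.6126, -0.0298, 0.0906]
tool_rot: [-0.001, 0.752, 0.659, -0.002]
contact_force: [-10.5, 1.7, 6.5]
gripper_width: 0.176
grasp_force: 79.3
```

Emit:
{"api": "arm_command", "payload": {"commands": [0,0.0005,0,0,0,0,0,0,0.001,0,0,0,0,0,0,0.0015,0,0,0,0,0,0,0.0015,0,0,0,0,0,0,0.0015,0,0,0,0,0]}}

```text
t: 20.6
eef_pos: [0.6132, -0.0299, 0.0905]
tool_rot: [-0.002, 0.752, 0.659, -0.003]
contact_force: [-14.4, 1.5, 7.2]
gripper_width: 0.175
grasp_force: 79.6
```

```bash
python3 chk.py s6; python3 - <<'E'
from m import *
c=snap('wrist','w5');b=load('s6')
cv2.imwrite('pics/c5.png',np.hstack([cv2.resize(c['img'][60:300,130:390],(416,384)),cv2.resize(b['img'][150:290,190:310],(329,384),interpolation=cv2.INTER_CUBIC)])[:,:,::-1])
E
```

```text
[ 0.6132 -0.0299  0.0905] [-14.4   1.5   7.2] [-0.36  0.08 -0.05]
TCP along/lat mm 79.5 2.5
```

View pics/c5.png

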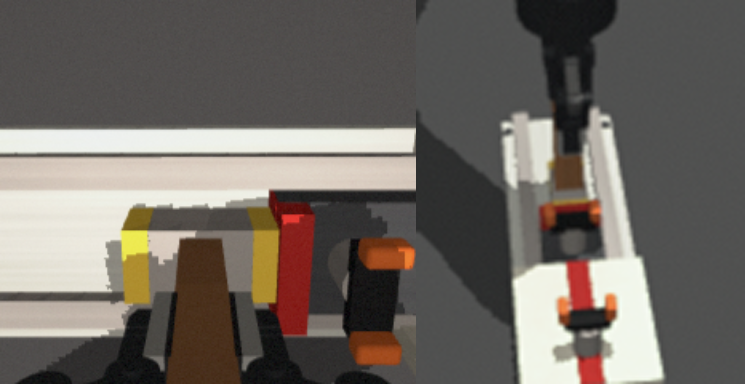

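The crops show the head flat on the red face with no tilt, and the support's front well under the hood. Force rises steadily (10 to 14 N), so this is the stop. I'll back off slowly, wait, then check by a light touch that the support stayed on it.

Emit:
{"api": "arm_command", "payload": {"commands": [0,-0.0015,0,0,0,0,0,0,-0.003,0,0,0,0,0,0,-0.0045,0,0,0,0,0,0,-0.006,0,0,0,0,0,0,-0.0075,0,0,0,0,0,0,-0.009,0,0,0,0,0,0,-0.01,0,0,0,0,0,0,-0.01,0,0,0,0,0]}}

```text
t: 21.5
eef_pos: [0.6064, -0.029, 0.0909]
tool_rot: [0.0, 0.752, 0.659, 0.0]
contact_force: [0.6, 0.2, -1.9]
gripper_width: 0.176
grasp_force: 78.6
```

Emit:
{"api": "arm_command", "payload": {"commands": [0,0,0,0,0,0,0,0,0,0,0,0,0,0,0,0,0,0,0,0,0,0,0,0,0,0,0,0,0,0,0,0,0,0,0,0,0,0,0,0,0,0]}}

```text
t: 22.1
eef_pos: [0.6063, -0.029, 0.0908]
tool_rot: [0.0, 0.752, 0.659, 0.0]
contact_force: [-0.3, 0.4, -3.5]
gripper_width: 0.172
grasp_force: 78.6
```

Emit:
{"api": "arm_command", "payload": {"commands": [0,0.001,0,0,0,0,0,0,0.002,0,0,0,0,0,0,0.003,0,0,0,0,0,0,0.003,0,0,0,0,0]}}

```text
t: 22.5
eef_pos: [0.6095, -0.0294, 0.0909]
tool_rot: [0.0, 0.752, 0.659, 0.0]
contact_force: [-0.5, 0.2, -2.9]
gripper_width: 0.177
grasp_force: 78.6
```

```bash
python3 chk.py s7
```

```text
[ 0.6095 -0.0294  0.0909] [-0.5  0.2 -2.9] [ 0.01 -0.   -0.07]
TCP along/lat mm 75.8 2.5
```

Emit:
{"api": "arm_command", "payload": {"commands": [0,0.0005,0,0,0,0,0,0,0.001,0,0,0,0,0,0,0.001,0,0,0,0,0]}}

```text
t: 22.85
eef_pos: [0.6103, -0.0296, 0.0908]
tool_rot: [0.0, 0.752, 0.659, 0.0]
contact_force: [-0.1, 0.7, -2.8]
gripper_width: 0.18
grasp_force: 78.6
```

Emit:
{"api": "arm_command", "payload": {"commands": [0,0.0005,0,0,0,0,0,0,0.001,0,0,0,0,0,0,0.001,0,0,0,0,0]}}

```text
t: 23.15
eef_pos: [0.6113, -0.0297, 0.0908]
tool_rot: [0.0, 0.752, 0.659, 0.0]
contact_force: [0.7, 0.7, -2.9]
gripper_width: 0.18
grasp_force: 78.6
```

Emit:
{"api": "arm_command", "payload": {"commands": [0,0.0005,0,0,0,0,0,0,0.001,0,0,0,0,0,0,0.001,0,0,0,0,0]}}

```text
t: 23.45
eef_pos: [0.6123, -0.0298, 0.0908]
tool_rot: [-0.0, 0.752, 0.659, 0.0]
contact_force: [0.8, 0.1, -2.2]
gripper_width: 0.18
grasp_force: 78.6
```

The support has stayed home: the light touch met nothing back to the place where the stop was first felt. Now back off, lift, and return the mallet.

Emit:
{"api": "arm_command", "payload": {"commands": [0,-0.005,0,0,0,0,0,0,-0.015,0,0,0,0,0,0,-0.025,0,0,0,0,0,0,-0.03,-0.02,0,0,0,0,0,-0.03,-0.05,0,0,0,0,0,-0.03,-0.085,0,0,0,0,0,-0.03,-0.11,0,0,0,0,0,-0.03,-0.11,0,0,0,0]}}

```text
t: 24.25
eef_pos: [0.5841, -0.0253, 0.2046]
tool_rot: [0.002, 0.752, 0.659, 0.002]
contact_force: [-0.0, -0.6, -3.2]
gripper_width: 0.178
grasp_force: 78.9
```

```bash
python3 chk.py s8;python3 -c "
from h import *
print(rel((.582,.3187,.2),-48.15))"
```

```text
[ 0.5841 -0.0253  0.2046] [-0.  -0.6 -3.2] [ 0.39 -0.02 -0.06]
TCP along/lat mm 50.1 3.3
(array([ 0.3413, -0.0461,  0.002 ]), array([ 0.19, -0.05, 40.59]))
```

Emit:
{"api": "arm_command", "payload": {"commands": [0.04,-0.006,0,0,0,5,0,0.08,-0.011,0,0,0,10,0,0.125,-0.017,0,0,0,16,0,0.17,-0.023,0,0,0,22,0,0.215,-0.029,0,0,0,28,0,0.26,-0.035,0,0,0,33,0,0.305,-0.041,0,0,0,37.5,0,0.341,-0.046,0,0,0,40.6,0]}}

```text
t: 25.1
eef_pos: [0.5796, 0.3207, 0.1983]
tool_rot: [-0.0, 0.934, 0.357, -0.002]
contact_force: [0.4, 0.8, -2.4]
gripper_width: 0.177
grasp_force: 78.6
```

Emit:
{"api": "arm_command", "payload": {"commands": [0,0,0,0,0,0,0,0,0,0,0,0,0,0,0,0,0,0,0,0,0]}}

```text
t: 25.4
eef_pos: [0.5815, 0.3161, 0.1991]
tool_rot: [0.001, 0.934, 0.357, -0.001]
contact_force: [-0.3, -0.9, -2.2]
gripper_width: 0.178
grasp_force: 78.8
```

```bash
python3 -c "
from m import *
print(get_obs()['eef_pos'],rel((.582,.3187,.085),-48.15))
c=snap('wrist','w6')
for s,ce,bb in blobs(mask(c,(24,120,80),(34,255,255),(150,60,400,300)),60): print('yel',s,ce)
c2=load('w3')
for s,ce,bb in blobs(mask(c2,(24,120,80),(34,255,255),(150,60,400,300)),60): print('yel before',s,ce)"
```

```text
[0.58153346 0.31612384 0.199099  ] (array([ 0.0024, -0.0017,  0.1141]), array([ 0.04,  0.18, -0.07]))
yel 710 [296.  225.9]
yel 687 [215. 228.]
yel 113 [348.9 227.6]
yel before 278 [213.9 211.9]
yel before 124 [296.9 212.1]
```

Emit:
{"api": "arm_command", "payload": {"commands": [0.002,-0.002,0.03,0,0,0,0,0.002,-0.002,0.065,0,0,0,0,0.002,-0.002,0.09,0,0,0,0,0.002,-0.002,0.105,0,0,0,0,0.002,-0.002,0.114,0,0,0,0,0.002,-0.002,0.114,0,0,0,0,0.002,-0.002,0.114,0,0,0,0]}}

```text
t: 26.15
eef_pos: [0.5828, 0.3213, 0.088]
tool_rot: [-0.0, 0.934, 0.357, 0.001]
contact_force: [0.2, -0.1, -1.9]
gripper_width: 0.176
grasp_force: 78.8
```

Emit:
{"api": "arm_command", "payload": {"commands": [0,0,0.002,0,0,0,0,0,0,0.004,0,0,0,0,0,0,0.005,0,0,0,0,0,0,0.005,0,0,0,0]}}

```text
t: 26.55
eef_pos: [0.582, 0.321, 0.0819]
tool_rot: [0.0, 0.934, 0.357, 0.0]
contact_force: [-0.0, -0.4, -2.4]
gripper_width: 0.182
grasp_force: 78.8
```

Emit:
{"api": "arm_command", "payload": {"commands": [-0.001,0,0.001,0,0,0,0,-0.001,0,0.002,0,0,0,0,-0.001,0,0.003,0,0,0,0,-0.001,0,0.003,0,0,0,0]}}

```text
t: 26.95
eef_pos: [0.5811, 0.3203, 0.0786]
tool_rot: [0.0, 0.934, 0.357, -0.0]
contact_force: [-0.0, 0.2, -2.1]
gripper_width: 0.178
grasp_force: 78.8
```

Emit:
{"api": "arm_command", "payload": {"commands": [0,0,0.0005,0,0,0,0,0,0,0.001,0,0,0,0,0,0,0.001,0,0,0,0]}}

```text
t: 27.25
eef_pos: [0.5812, 0.3204, 0.0778]
tool_rot: [0.0, 0.934, 0.357, -0.0]
contact_force: [-0.4, -0.2, -2.5]
gripper_width: 0.18
grasp_force: 78.8
```

Emit:
{"api": "arm_command", "payload": {"commands": [0,0,0.0005,0,0,0,0,0,0,0.001,0,0,0,0,0,0,0.001,0,0,0,0]}}

```text
t: 27.55
eef_pos: [0.5813, 0.3206, 0.0776]
tool_rot: [0.0, 0.934, 0.357, 0.0]
contact_force: [-1.8, -1.0, 5.3]
gripper_width: 0.18
grasp_force: 80.0
```

Emit:
{"api": "arm_command", "payload": {"commands": [0,0,0.0005,0,0,0,0,0,0,0.001,0,0,0,0,0,0,0.001,0,0,0,0]}}

```text
t: 27.85
eef_pos: [0.5814, 0.3208, 0.0775]
tool_rot: [0.0, 0.934, 0.357, 0.0]
contact_force: [-5.2, -2.4, 11.0]
gripper_width: 0.175
grasp_force: 81.1
```

Emit:
{"api": "arm_command", "payload": {"commands": [0,0,-0.0015,0,0,0,0,0,0,-0.0015,0,0,0,0,0,0,-0.0015,0,0,0,0.25,0,0,-0.0015,0,0,0,0.3,0,0,-0.0015,0,0,0,0.4,0,0,-0.0015,0,0,0,0.6,0,0,-0.0015,0,0,0,1,0,0,-0.0015,0,0,0,1], "force": 30}}

```text
t: 28.65
eef_pos: [0.5812, 0.3204, 0.0773]
tool_rot: [0.0, 0.934, 0.357, 0.0]
contact_force: [-0.0, -0.5, -0.4]
gripper_width: 0.892
grasp_force: 0.0
```

Emit:
{"api": "arm_command", "payload": {"commands": [0,0,0,0,0,0,1,0,0,0,0,0,0,1,0,0,0,0,0,0,1,0,0,0,0,0,0,1,0,0,-0.02,0,0,0,1,0,0,-0.06,0,0,0,1,0,0,-0.1,0,0,0,1,0,0,-0.14,0,0,0,1]}}

```text
t: 29.45
eef_pos: [0.581, 0.3203, 0.2187]
tool_rot: [-0.0, 0.934, 0.357, -0.0]
contact_force: [0.5, -0.1, -0.4]
gripper_width: 1.004
grasp_force: 0.0
```

Emit:
{"api": "arm_command", "payload": {"commands": [-0.15,0,-0.15,0,0,0,1,-0.15,0,-0.15,0,0,0,1,-0.15,0,-0.15,0,0,0,1,-0.15,0,-0.15,0,0,0,1,-0.15,0,-0.15,0,0,0,1,-0.15,0,-0.15,0,0,0,1]}}

```text
t: 30.05
eef_pos: [0.4696, 0.2199, 0.3694]
tool_rot: [0.001, 0.934, 0.356, 0.002]
contact_force: [0.5, 0.3, 0.2]
gripper_width: 1.001
grasp_force: 0.0
```

```bash
python3 - <<'E'
from m import *
a=snap('top','t9');b=snap('scene','s9')
print(get_obs()['eef_pos'])
for s,ce,_ in blobs(mask(a,(24,120,120),(34,255,255),(105,150,160,195))): print(s,ce,ray(a,*ce,0.03).round(4))
cv2.imwrite('pics/c9.png',np.hstack([cv2.resize(a['img'][60:260,100:310],(400,380)),cv2.resize(b['img'][90:300,180:400],(398,380))])[:,:,::-1])
E
```

```text
[0.46959105 0.22047078 0.36646447]
52 [141.7 163.8] [0.5993 0.301  0.03  ]
47 [126.2 177.7] [0.564  0.3394 0.03  ]
```

View pics/c9.png

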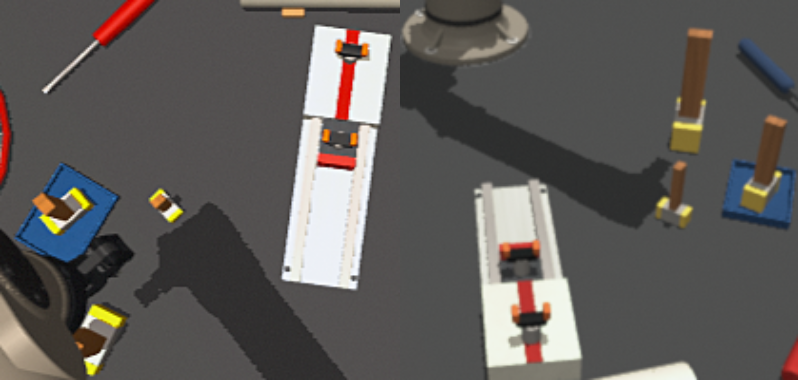

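The mallet stands upright in its tray within 1 mm of where it began. The support sits under the hood and nothing else has moved. One last check that it didn't rebound, then I'll hand in.

```bash
python3 - <<'E'
from m import *
def rear(f,roi):
    a=load(f); bx=cv2.boxPoints(cv2.minAreaRect(cv2.findNonZero(mask(a,(0,120,90),(8,255,255),roi)))); p=bx[np.argsort(bx[:,1])[-2:]].mean(0); return ray(a,*p,.03)[:2]
d=rear('t9',(262,135,297,155))-rear('t0',(255,180,290,196)); print('travel mm',np.linalg.norm(d)*1e3)
if np.linalg.norm(d)>.1: print(hand_in())
E
```

```text
travel mm 105.17775613215538
the job is handed in; nothing more can be done
None
```

The head support is home against the hidden stop, the mallet stands upright on its head in its tray, nothing else was moved, and the job was handed in at about 30 s of the 67 s allowed. I pressed the stop with about 14 N at most, and a light re-touch found no rebound.

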